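# Set the belt-length gauge and hold the grinder's idler slide at its mark

## Robot

A 7-joint arm with a two-finger parallel gripper is mounted at the origin on the work surface. World frame = base frame: x ahead of the robot, y to its left, z up, the work surface at z = 0. Lengths are in m, angles in rad, forces in N, time in s.
With the tool pointing down it reaches from about 0.425 to 0.925 m from the base axis. Payload 6.8 kg.
Tool frame: the origin (TCP) lies midway between the tips of the shut fingers; the grasp point (between the pads) lies 19 mm behind it; z points along the fingers, y is the line along which they close (so a half turn about z gives the same grasp; the last joint's range is limited). The gripper opens to 85 mm and grips with 20 to 120 N. Pads are 22 mm wide; open, the fingers measure 114 mm over their backs; the gripper's body (76 mm by 85 mm) begins 54 mm behind the grasp point. The pads swing forward as they close: fully open they stand 13 mm farther back than shut.
Start: joints at [1.094, 0.477, 0.022, 1.555, -0.011, 1.109, -0.083], TCP at [0.243, -0.63, 0.231] pointing down, gripper open.
Joint ranges: [-2.96, 2.96], [-0.34, 2.1], [-1.41, 1.46], [0.24, 2.44], [-1.37, 4.51], [0.17, 1.92], [-2.96, 2.96]. Speed limits (rad/s): [2.39, 2.39, 3.14, 3.14, 3.14, 3.14, 3.14].

## Interface

Orientations are given as a rotation vector (axis times angle).
In Python, from bench import r gives the robot as it stands. The module is installed in compiled form; this text tells all that it offers.
- The arm moves only by the tool apply_moves, never from a script. Its argument "rows" is a list of rows, each a list of 6 numbers: the shift along the tool's x, y, z scaled (see below), then the turn, a rotation vector about the tool's x, y, z scaled (see below). A call has 1 to 5 rows; each row is the pose to reach, as a shift and turn from the pose commanded when the call began, along the tool's axes at that moment; what a row does not reach only later rows make up. The controller multiplies each number of a shift by 0.25 m and each number of a turn by 90 degrees. A row lasts 1/8 s, in which the tool goes at most 62.5 mm and 10.7 degrees, less where a joint would pass 70% of its speed; a pose out of reach is approached as far as the arm can. A call with a number of a shift or a turn outside -1 to 1 is refused whole. A call with a gripper value outside its range is refused whole. "claw" is the opening, from 0 (shut) to 1 (fully open), set as the call begins (left out, the last holds). The fingers move at their own pace and stop on an object; "newtons" is the grip in N (left out, the last holds). Time passes only in rows, so rows that repeat a pose let the fingers close. It gives the time, the measured TCP pose, the force, the opening and the grip force at its end, in the units of the state.
- r.get_obs(): the state, without advancing time (a new reading comes with each control period).
- r.grab_frame(name): name is "scene" or "top" or "wrist"; returns a dict with "pixels" (420x560x3 uint8, red, green, blue), "intrinsics" (3x3 intrinsics, pixels), "dist" ([k1, k2, p1, p2, k3] as OpenCV has them; the pictures are not rectified), "eye" and "attitude" of the camera in the world. Camera axes: x right, y up, looking along -z (the intrinsics and any distortion apply to the point x, -y, -z); pixel columns grow to the right and rows downward; lengths in m; the calibration is good to about 2 mm. A picture is of the moment at which its call begins. There is no depth.
- r.hand_in(): hands the job in; it is judged then, once.
Trained networks look in a picture, given as the dict that the camera call returned (one of the last four; its "shot" number tells which), for a name from the list of things; names that differ only in an ending like _2 or _b are one class to them, and where a whole thing is asked for, a point or a joint stands for the part that bears it (a point fixed in the world has none). Each returns a list of dicts, best first, with "conf" (0 to 1); they miss things now and then, are a little off and sometimes report something else, mostly with a low value. They report only what shows in the picture. A call takes as long as a camera call. They do not tell look-alikes from the thing itself.
- r.search_frame(picture, thing): "rect" ([left, top, width, height] in pixels, round what is visible of it).
- r.outline_of(picture, thing): "pixels" (420x560 bool, what is visible of it) and "rect" ([left, top, width, height] in pixels, round what is visible of it).
- r.landmark_of(picture, thing): "point" ([column, row] in pixels: a listed point, or the origin of a listed thing).
The state is a dict: "clock": time; "joints": joint angles; "qvel": joint speeds; "tau": joint torques, N m; "tcp_pos": TCP position; "orientation": TCP orientation; "contact_force": force on the tool from outside, world axes, zero at the start; "moment": the same for the moment, N m; "grip_width": finger opening in m; "gripper_force": force on a finger pad.
Only numpy, scipy, OpenCV 4.12 (cv2) and the standard library are available. Lean on these libraries where they do the work, as an engineer would, in place of code of your own. Each camera call takes 0.05 s, during which the arm holds its last target. There are 200 camera calls.

## Task

Get the belt grinder ready for a fresh belt: push the gauge bar by its black knob into its guide until you feel it press firmly against the stop hidden under the blue hood, and leave it seated there. Then pull the spring-loaded idler slide out by its red T-handle until its yellow pointer is level with the red line on the gauge bar, and finish while still holding it there with the fingers, for it springs back if let go. Leave the other things on the bench where they are.

Things in the scene. Friction and masses are not known exactly. Their poses are not given: they have to be found in the camera images.
- grinder: the bench belt grinder, bolted down: a green base plate 380 x 270 mm, 12 mm thick, with wheels, a platen and a grey drive housing. Origin at its underside at table height, 5 mm from the plate's middle; its x axis points away from the robot along the slide and the guide, y to the left, z up. It stands at a different place and yaw each time
- slide: the idler slide: an aluminium carriage on a rail of the grinder, carrying a black idler wheel, a red T-handle and a yellow pointer, all rigid with one another. It moves only along the grinder's x axis: it rests at its inner end and is pulled towards the grinder's -x (towards the robot), at most 90 mm. A spring pulls it back, with about 6 N at rest and 1 N more for each 10 mm. Origin at the middle of the carriage's underside, 32 mm above the table; axes as the grinder's
- slide_handle (a point): middle of the T-handle's red crossbar: 18 mm round, 70 mm long along the grinder's y, axis 105 mm above the table, on a 14 mm round stem that rises 50 mm above the carriage; free on both sides
- slide_pointer (a point): tip of the slide's yellow pointer, a flat arm that reaches to the guide's edge at 48 mm above the table and narrows to 3 mm at its end; it moves with the handle. At rest it stands 45 to 75 mm farther in (+x) than the red line of a seated bar
- guide: the gauge guide, fixed on the grinder's base plate at a different place along x each time: a dark steel trough 200 mm long and 34 mm wide along the grinder's x, side walls up to 30 mm above the table. Origin at its underside, 12 mm above the table, 90 mm from its near, open end; axes as the grinder's
- hood: the blue hood fixed over the far part of the trough, 80 mm long, 34 mm wide, top 39 mm above the table, set at a different place along the trough each time; the steel stop for the gauge bar is fixed somewhere inside it, out of sight. Origin at the middle of its near edge, at the height of the trough's floor, 16 mm above the table; axes as the grinder's
- gauge_bar: loose aluminium bar in the trough, 160 mm long along its x, 24 mm wide, 16 mm high, 0.2 kg, with 2 mm side play. Origin at the middle of its underside, 16 mm above the table. It starts 20 to 45 mm short of the stop and slides with 1 to 3 N pushed from behind its knob (far more if pressed down); at the stop it moves no further and the push rises steeply: it must press on the stop, not just come near
- gauge_bar_knob (a point): centre of the bar's upright black knob, 16 mm round and 34 mm high (32 to 66 mm above the table), 70 mm towards the robot from the bar's middle
- gauge_bar_line (a point): the red line across the top of the gauge bar, 4 mm wide, 45 mm towards the robot from the bar's middle, 32 mm above the table
- spacer: brass spacer ring, 32 mm across, 14 mm high, lying on the grinder's base plate, to be left alone
- brush: bench brush lying on the table, to be left alone
- wrench: steel wrench lying on the table, to be left alone
- grease: jar 60 mm across, 75 mm high, with a yellow cap, to be left alone
- wheel: spare black rubber wheel, 94 mm across, 45 mm high, lying flat, to be left alone
- stone: red-brown dressing stone, 100 x 35 x 25 mm, lying on the grinder's base plate beside the guide, to be left alone
Mind the look-alikes: they are no part of the job. Leave any orange, pink or purple look-alike of the gauge_bar alone.

How it is judged:
By the outcome, as a careful person would: the job done as asked, in the order asked, and still so for the second after the job is handed in, while the arm keeps its last pose, push and grip.
It also fails if it takes over 45 s, if anything falls off the work surface, if the arm or the gripper's body presses on something with over 40 N, if the wrist force passes 120 N, or if a joint passes its speed limit or range.

## Working session

There is one attempt and no reset: what is moved stays moved. The work goes in short steps, Python scripts to look and compute and a tool call to move; the robot and the scene stay as the last step left them, time stands still between calls to the robot, and variables do not carry over. Pictures are saved under pics/ and viewed, at most 10 in all, crops included, and the job is handed in when it is done.

Besides the shell and the picture viewer there is one more tool, called after "Emit:" in YAML: its name, and indented under it one key for each argument. apply_moves: Moves the arm, as the interface text tells. Its arguments: {"type":"object","properties":{"rows":{"type":"array","items":{"type":"array","items":{"type":"number"}}},"claw":{"type":"number"},"newtons":{"type":"number"}},"required":["rows"]}

```bash
mkdir -p pics; cat > h.py <<'E'
import numpy as np, cv2
from scipy.spatial.transform import Rotation as R
from bench import r
def att(f):
    a=np.array(f["attitude"],float)
    return a if a.shape==(3,3) else R.from_rotvec(a).as_matrix()
def ray(f,p):
    u=cv2.undistortPoints(np.array([[p]],float),np.array(f["intrinsics"],float),np.array(f["dist"],float))[0,0]
    return np.array(f["eye"],float), att(f)@np.array([u[0],-u[1],-1])
def at_z(f,p,z):
    e,d=ray(f,p); return e+d*(z-e[2])/d[2]
def proj(f,X):
    c=att(f).T@(np.array(X,float)-np.array(f["eye"],float)); c=c*[1,-1,-1]
    return cv2.projectPoints(c.reshape(1,3),np.zeros(3),np.zeros(3),np.array(f["intrinsics"],float),np.array(f["dist"],float))[0][0,0]
def shot(cam,name):
    f=r.grab_frame(cam); cv2.imwrite(f"pics/{name}.png",f["pixels"][:,:,::-1]); return f
E
python3 - <<'E'
from h import *
np.set_printoptions(precision=4,suppress=True)
o=r.get_obs(); print(o["orientation"],o["tcp_pos"],o["contact_force"])
Z=dict(grinder=0,slide_handle=.105,slide_pointer=.048,guide=.012,hood=.016,gauge_bar=.016,gauge_bar_knob=.049,gauge_bar_line=.032)
ims=[]
for c in("top","scene"):
    f=shot(c,c+"0"); ims.append(f["pixels"]); print(c,np.shape(f["attitude"]),f["attitude"] if np.size(f["attitude"])<5 else "",f["eye"])
    for k,z in Z.items():
        for d in r.landmark_of(f,k)[:3]: print(k,d["conf"],np.round(d["point"]),at_z(f,d["point"],z))
E
```

```text
[-3.0866 -0.5758  0.0007] [ 0.2431 -0.6291  0.2303] [0.5256 0.2867 0.1121]
top (3,) [ 0.1206 -0.1337 -1.547 ] [0.2418 0.0085 1.8107]
grinder 0.89 [261. 178.] [0.6154 0.0493 0.    ]
slide_handle 0.57 [277. 170.] [ 0.6207 -0.006   0.105 ]
slide_pointer 0.85 [250. 183.] [0.5883 0.0854 0.048 ]
guide 0.69 [163. 253.] [0.344  0.3781 0.012 ]
guide 0.51 [249. 185.] [0.5879 0.091  0.012 ]
hood 0.6 [246. 180.] [0.6039 0.1007 0.016 ]
gauge_bar 0.75 [344. 168.] [ 0.6532 -0.2431  0.016 ]
gauge_bar 0.69 [252. 183.] [0.5919 0.0798 0.016 ]
gauge_bar 0.6 [351. 276.] [ 0.2795 -0.2665  0.016 ]
gauge_bar_knob 0.84 [333. 175.] [ 0.6212 -0.1998  0.049 ]
gauge_bar_knob 0.82 [254. 211.] [0.4908 0.0698 0.049 ]
gauge_bar_knob 0.61 [328. 281.] [ 0.2593 -0.1842  0.049 ]
gauge_bar_line 0.87 [336. 174.] [ 0.6283 -0.2115  0.032 ]
gauge_bar_line 0.75 [336. 282.] [ 0.2563 -0.2114  0.032 ]
gauge_bar_line 0.58 [160. 198.] [0.5301 0.3928 0.032 ]
scene (3,) [0.4761 0.2036 0.8098] [ 0.9688 -0.4115  1.1722]
slide_pointer 0.88 [309. 210.] [0.5991 0.0787 0.048 ]
guide 0.61 [309. 210.] [0.5883 0.0941 0.012 ]
hood 0.75 [320. 214.] [0.6172 0.1074 0.016 ]
gauge_bar 0.97 [417. 168.] [0.7027 0.4259 0.016 ]
gauge_bar 0.69 [238. 308.] [ 0.6659 -0.2382  0.016 ]
gauge_bar_knob 0.84 [277. 185.] [0.4818 0.0668 0.049 ]
gauge_bar_knob 0.69 [236. 281.] [ 0.6173 -0.2007  0.049 ]
gauge_bar_knob 0.67 [150. 325.] [ 0.5626 -0.4217  0.049 ]
gauge_bar_line 0.96 [405. 160.] [0.6671 0.4103 0.032 ]
gauge_bar_line 0.84 [233. 292.] [ 0.6306 -0.2217  0.032 ]
gauge_bar_line 0.63 [151. 199.] [ 0.271  -0.2141  0.032 ]
```

View pics/top0.png

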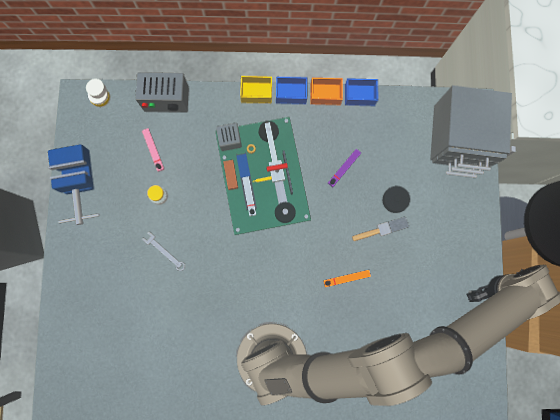

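View pics/scene0.png

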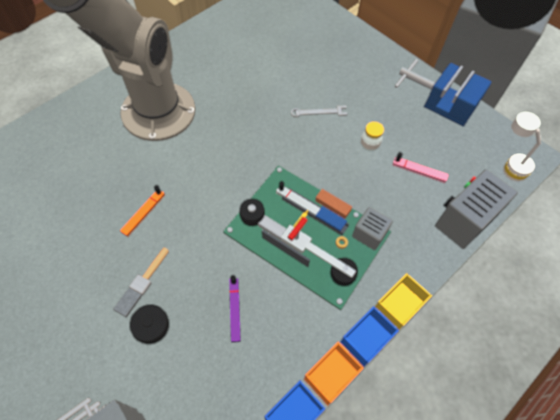

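```bash
cat >> h.py <<'E'
def goto(pos,yaw=None):
    """row (scaled) to bring TCP to pos, tool pointing down with tool x at yaw"""
    o=r.get_obs(); A=R.from_rotvec(o["orientation"])
    s=A.inv().apply(np.array(pos)-o["tcp_pos"])/.25
    t=np.zeros(3)
    if yaw is not None:
        B=R.from_matrix(np.array([[np.cos(yaw),np.sin(yaw),0],[np.sin(yaw),-np.cos(yaw),0],[0,0,-1]]))
        t=(A.inv()*B).as_rotvec()/(np.pi/2)
    return np.round(np.r_[s,t],4).tolist()
E
python3 - <<'E'
from h import *
np.set_printoptions(precision=4,suppress=True)
f=r.grab_frame("top")
m=r.outline_of(f,"grinder")[0]; print(m["conf"],m["rect"])
hsv=cv2.cvtColor(f["pixels"],cv2.COLOR_RGB2HSV)
for p in [(217,128),(289,118),(310,220),(236,234)]: print(at_z(f,p,.012))
c=[at_z(f,p,.012) for p in [(217,128),(289,118),(310,220),(236,234)]]
d=[c[0]-c[3],c[1]-c[2]]; print([np.degrees(np.arctan2(v[1],v[0])) for v in d],np.mean(c,0))
v=[c[0]-c[1],c[3]-c[2]];print([np.degrees(np.arctan2(-w[0],w[1])) for w in v])
for k in("gauge_bar","hood","guide"):
    for d in r.outline_of(f,k)[:3]: print(k,d["conf"],d["rect"])
print(goto([.45,-.3,.3],np.radians(60)))
E
```

```text
0.84 [218.0, 116.4, 94.5, 119.0]
[0.7908 0.2094 0.012 ]
[ 0.8334 -0.046   0.012 ]
[ 0.4683 -0.1241  0.012 ]
[0.4146 0.1299 0.012 ]
[np.float64(11.94178215277342), np.float64(12.063846861561164)] [0.6267 0.0423 0.012 ]
[np.float64(9.470754571727165), np.float64(11.934256394333893)]
gauge_bar 0.88 [330.9, 150.0, 30.0, 38.0]
gauge_bar 0.75 [244.1, 176.9, 10.1, 37.5]
gauge_bar 0.67 [326.1, 270.2, 39.2, 13.7]
hood 0.77 [235.6, 153.5, 16.1, 26.1]
guide 0.41 [223.3, 153.1, 14.7, 37.3]
[1.2464, -0.9319, -0.2747, 0.0, 0.0, -0.4319]
```

Emit:
apply_moves:
  rows:
    - [0.9,-0.65,-0.3,0,0,-0.45]
    - [0.9,-0.65,-0.3,0,0,-0.45]
    - [0.9,-0.65,-0.3,0,0,-0.45]
    - [0.9,-0.65,-0.3,0,0,-0.45]
    - [0.9,-0.65,-0.3,0,0,-0.45]
  claw: 0.5

```text
clock: 1.78
tcp_pos: [0.3968, -0.394, 0.3076]
orientation: [2.693, 1.616, 0.002]
contact_force: [-0.3, -1.1, 0.1]
grip_width: 0.0429
gripper_force: 0.0
```

```bash
python3 - <<'E'
from h import *
print(r.get_obs()["tcp_pos"],goto([.46,.04,.3],np.radians(102)))
E
```

```text
[ 0.39684977 -0.39402007  0.30762523] [1.6507, -0.5942, 0.0301, 0.0012, 0.0002, -0.4453]
```

Emit:
apply_moves:
  rows:
    - [1.0,-0.36,0,0,0,-0.445]
    - [1.0,-0.36,0,0,0,-0.445]
    - [1.0,-0.36,0,0,0,-0.445]
    - [1.0,-0.36,0,0,0,-0.445]
    - [1.0,-0.36,0,0,0,-0.445]
  claw: 0

```text
clock: 2.4
tcp_pos: [0.4348, -0.13, 0.3069]
orientation: [1.974, 2.442, 0.001]
contact_force: [0.5, -0.7, 0.6]
grip_width: -0.0002
gripper_force: 0.0
```

```bash
python3 - <<'E'
from h import *
print(goto([.46,.04,.3],np.radians(102)))
E
```

```text
[0.6439, 0.2411, 0.0276, 0.0007, 0.0002, 0.0011]
```

Emit:
apply_moves:
  rows:
    - [0.64,0.24,0,0,0,0]
    - [0.64,0.24,0,0,0,0]
    - [0.64,0.24,0,0,0,0]
    - [0.64,0.24,0,0,0,0]

```text
clock: 2.9
tcp_pos: [0.461, 0.0378, 0.3067]
orientation: [1.978, 2.441, 0.002]
contact_force: [-0.7, -0.7, -0.2]
grip_width: -0.0
gripper_force: 0.0
```

```bash
python3 - <<'E'
from h import *
np.set_printoptions(precision=4,suppress=True)
f=shot("wrist","w0"); print(r.get_obs()["tcp_pos"],f["eye"])
Z=dict(slide_handle=.105,slide_pointer=.048,hood=.016,gauge_bar_knob=.049,gauge_bar_line=.032)
y=np.radians(12);ex=np.array([np.cos(y),np.sin(y),0]);ey=np.array([-np.sin(y),np.cos(y),0])
for k,z in Z.items():
    for d in r.landmark_of(f,k)[:2]: p=at_z(f,d["point"],z);print(k,d["conf"],np.round(d["point"]),p,p@ex,p@ey)
for k in("gauge_bar","hood","guide"):
    for d in r.outline_of(f,k)[:1]:
        print(k,d["conf"],d["rect"]); c,s,a=cv2.minAreaRect(np.argwhere(d["pixels"])[:,::-1].astype(np.float32)); bx=cv2.boxPoints((c,s,a)); P=[at_z(f,q,.032) for q in bx]
        for i in (0,1): v=P[i+1]-P[i]; print(np.linalg.norm(v),np.degrees(np.arctan2(v[1],v[0])))
E
```

```text
[0.4608 0.0352 0.3064] [0.4455 0.1123 0.4498]
slide_handle 0.88 [436. 250.] [ 0.6329 -0.0023  0.105 ] 0.6186023622495287 -0.13386408036017935
slide_pointer 0.75 [407. 157.] [0.5947 0.0787 0.048 ] 0.5980559065221522 -0.04662914771978743
hood 0.67 [422. 135.] [0.6167 0.1051 0.016 ] 0.6251050131210663 -0.025412664991947293
gauge_bar_knob 0.83 [ 92. 297.] [ 0.2621 -0.1719  0.049 ] 0.22065583980519346 -0.22260750543271585
gauge_bar_knob 0.76 [313. 137.] [0.4879 0.0783 0.049 ] 0.49347751043482263 -0.024883108699730653
gauge_bar_line 0.91 [100. 311.] [ 0.2654 -0.203   0.032 ] 0.21745016884014629 -0.2537073698127882
gauge_bar_line 0.8 [338. 136.] [0.5159 0.084  0.032 ] 0.5220867869858388 -0.025142022336239776
gauge_bar 0.93 [86.5, 276.3, 39.0, 77.5]
0.0459030723313089 25.604873198812296
0.11075453310578928 -75.24866483739086
hood 0.61 [426.0, 120.9, 73.0, 31.0]
0.08724962471365112 12.843454110375552
0.03573534728942664 -68.93060025916871
guide 0.88 [324.4, 119.0, 175.1, 33.0]
0.19833609837813507 12.64067053123617
0.039081528598721806 -68.87740983925116
```

View pics/w0.png

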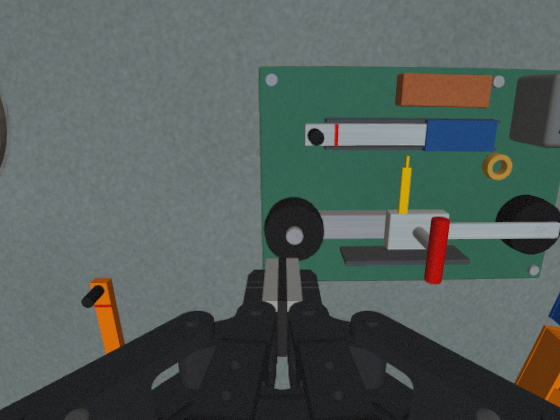

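```bash
cat >> h.py <<'E'
YAW=np.radians(12.3)
ex=np.array([np.cos(YAW),np.sin(YAW),0]);ey=np.array([-np.sin(YAW),np.cos(YAW),0])
def G(x,y,z): return x*ex+y*ey+[0,0,z]
E
python3 - <<'E'
from h import *
im=cv2.imread("pics/w0.png")[60:290,250:560]; cv2.imwrite("pics/w0c.png",cv2.resize(im,None,fx=2.5,fy=2.5,interpolation=cv2.INTER_CUBIC))
k=np.array([.4879,.0783,.049]); kx,ky=k@ex,k@ey; print(kx,ky)
print(goto(G(kx-.042,ky,.10),YAW+np.pi/2),goto(G(kx-.042,ky,.042),YAW+np.pi/2))
E
```

```text
0.4933808150122958 -0.027434856985279945
[0.1507, -0.0252, 0.8251, -0.0, 0.0001, -0.008] [0.1507, -0.0252, 1.0571, -0.0, 0.0001, -0.008]
```

View pics/w0c.png

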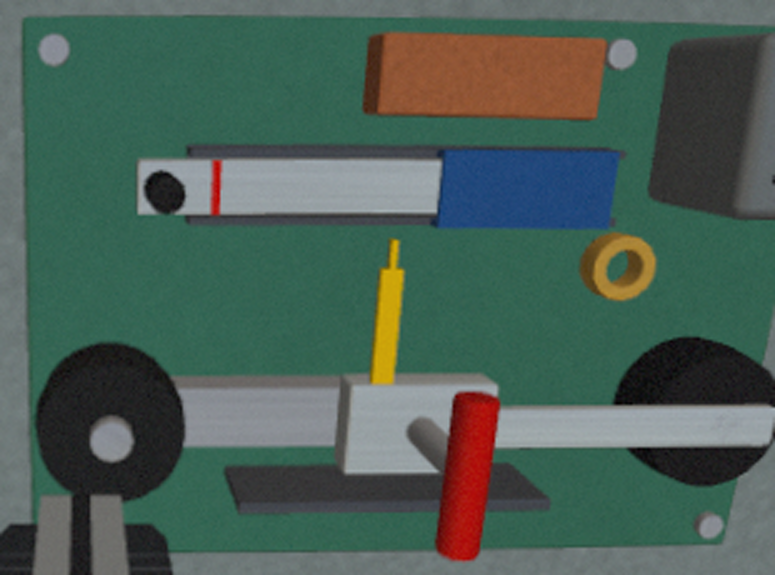

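The real bar is the aluminium one in the dark trough, with its black knob at wrist (315,137) and red line at (337,135). The orange, pink and purple bars on the table are look-alikes. The handle is at (437,250) and the pointer tip at (408,157).

Emit:
apply_moves:
  rows:
    - [0.15,-0.03,0.25,0,0,-0.008]
    - [0.15,-0.03,0.5,0,0,-0.008]
    - [0.15,-0.03,0.75,0,0,-0.008]
    - [0.15,-0.03,0.9,0,0,-0.008]
    - [0.15,-0.03,0.98,0,0,-0.008]

```text
clock: 3.98
tcp_pos: [0.444, 0.0692, 0.0587]
orientation: [-1.967, -2.446, 0.005]
contact_force: [0.8, -1.0, 0.0]
grip_width: -0.0
gripper_force: 0.0
```

```bash
python3 - <<'E'
from h import *
np.set_printoptions(precision=4,suppress=True)
f=shot("wrist","w1"); o=r.get_obs(); t=o["tcp_pos"]; print(t,t@ex,t@ey,o["contact_force"])
for k,z in dict(gauge_bar_knob=.049,gauge_bar_line=.032,slide_pointer=.048).items():
    for d in r.landmark_of(f,k)[:2]: p=at_z(f,d["point"],z);print(k,d["conf"],np.round(d["point"]),p,p@ex,p@ey)
E
```

```text
[0.4435 0.069  0.0576] 0.4479947557593459 -0.02702173789521466 [-0.0935 -0.3564 -1.1935]
gauge_bar_knob 0.91 [385. 275.] [0.4919 0.0767 0.049 ] 0.4969194234112909 -0.02979454078032532
gauge_bar_line 0.73 [427. 255.] [0.5163 0.0844 0.032 ] 0.5224224256634478 -0.02754299036674071
```

View pics/w1.png

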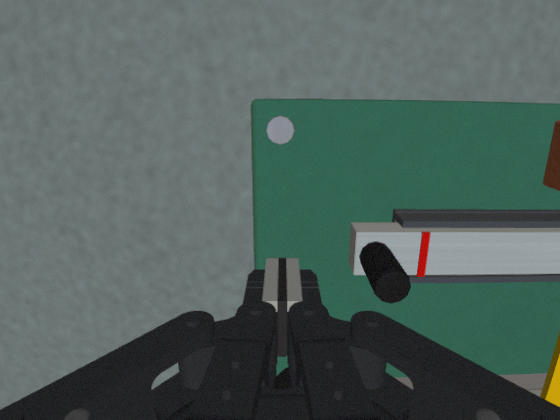

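Emit:
apply_moves:
  rows:
    - [0,0,0.06,0,0,0]
    - [0,0.04,0.06,0,0,0]
    - [0,0.08,0.06,0,0,0]
    - [0,0.11,0.06,0,0,0]
    - [0,0.14,0.06,0,0,0]

```text
clock: 4.8
tcp_pos: [0.4802, 0.0774, 0.0464]
orientation: [-1.969, -2.448, 0.001]
contact_force: [-1.4, -1.2, 1.5]
grip_width: 0.0002
gripper_force: 0.8
```

Emit:
apply_moves:
  rows:
    - [0,0.015,0,0,0,0]
    - [0,0.03,0,0,0,0]
    - [0,0.045,0,0,0,0]
    - [0,0.06,0,0,0,0]

```text
clock: 5.3
tcp_pos: [0.4883, 0.0789, 0.0451]
orientation: [-1.965, -2.444, 0.018]
contact_force: [-21.5, -3.1, 12.0]
grip_width: 0.0
gripper_force: 11.9
```

```bash
python3 - <<'E'
from h import *
np.set_printoptions(precision=4,suppress=True)
f=shot("wrist","w2"); o=r.get_obs(); t=o["tcp_pos"]; print(t,t@ex,t@ey,o["contact_force"])
for k,z in dict(gauge_bar_knob=.049,gauge_bar_line=.032,slide_pointer=.048).items():
    for d in r.landmark_of(f,k)[:2]: p=at_z(f,d["point"],z);print(k,d["conf"],np.round(d["point"]),p,p@ex,p@ey)
E
```

```text
[0.4881 0.0788 0.045 ] 0.49370274210451204 -0.026968063778071885 [-16.5064  -2.0449  12.896 ]
gauge_bar_knob 0.73 [333. 290.] [0.5108 0.081  0.049 ] 0.5163594772741806 -0.029725626896422632
slide_pointer 0.94 [507. 325.] [0.5935 0.0794 0.048 ] 0.5968299838326766 -0.04887967884695969
```

View pics/w2.png

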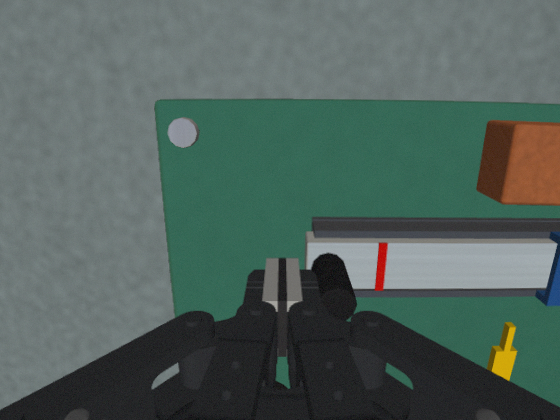

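Emit:
apply_moves:
  rows:
    - [0,-0.06,0,0,0,0]
    - [0,-0.1,0,0,0,0]
    - [0,-0.1,-0.1,0,0,0]
    - [0,-0.1,-0.2,0,0,0]
    - [0,-0.1,-0.2,0,0,0]

```text
clock: 6.12
tcp_pos: [0.4718, 0.0755, 0.098]
orientation: [1.967, 2.445, 0.006]
contact_force: [-0.2, -0.5, -1.3]
grip_width: 0.0002
gripper_force: 0.0
```

```bash
python3 - <<'E'
from h import *
np.set_printoptions(precision=4,suppress=True)
f=r.grab_frame("wrist"); o=r.get_obs(); t=o["tcp_pos"]; print(t,t@ex,t@ey,o["contact_force"])
for k,z in dict(gauge_bar_knob=.049,gauge_bar_line=.032,slide_pointer=.048).items():
    for d in r.landmark_of(f,k)[:2]: p=at_z(f,d["point"],z);print(k,d["conf"],np.round(d["point"]),p,p@ex,p@ey)
k=p
print(goto(G(.5165,-.029,.095),YAW+np.pi/2))
E
```

```text
[0.471  0.0752 0.097 ] 0.4761634390092822 -0.026873596392843355 [0.0091 0.2575 0.5532]
gauge_bar_knob 0.84 [348. 240.] [0.5093 0.0819 0.049 ] 0.5150681329055367 -0.02848816810069843
gauge_bar_line 0.74 [387. 230.] [0.5359 0.0876 0.032 ] 0.5422306463636217 -0.028558102918613784
gauge_bar_line 0.19 [535. 144.] [0.6062 0.1571 0.032 ] 0.6258032911440163 0.024383840923967927
slide_pointer 0.74 [482. 273.] [0.5945 0.0779 0.048 ] 0.59747843551797 -0.05051647090893199
[-0.009, 0.1668, 0.0022, -0.0006, -0.0, 0.001]
```

Emit:
apply_moves:
  rows:
    - [0,0.16,0,0,0,0]
    - [0,0.16,0,0,0,0]
    - [0,0.16,0.08,0,0,0]
    - [0,0.16,0.16,0,0,0]
    - [0,0.16,0.2,0,0,0]
  claw: 0.42

```text
clock: 6.95
tcp_pos: [0.5076, 0.0834, 0.0447]
orientation: [-1.967, -2.447, 0.004]
contact_force: [-0.0, 0.5, 0.0]
grip_width: 0.036
gripper_force: 0.0
```

Emit:
apply_moves:
  rows:
    - [0,0,0,0,0,0]
    - [0,0,0,0,0,0]
    - [0,0,0,0,0,0]
  claw: 0.27
  newtons: 20

```text
clock: 7.32
tcp_pos: [0.5096, 0.0839, 0.0469]
orientation: [1.968, 2.448, 0.001]
contact_force: [0.6, 0.1, 0.1]
grip_width: 0.0229
gripper_force: 0.0
```

Emit:
apply_moves:
  rows:
    - [0,0.01,0,0,0,0]
    - [0,0.02,0,0,0,0]
    - [0,0.03,0,0,0,0]
    - [0,0.03,0,0,0,0]

```text
clock: 7.82
tcp_pos: [0.5125, 0.0842, 0.0455]
orientation: [-1.966, -2.445, 0.012]
contact_force: [-10.7, -2.1, 7.1]
grip_width: 0.0233
gripper_force: 5.3
```

Emit:
apply_moves:
  rows:
    - [0,0.01,0,0,0,0]
    - [0,0.02,0,0,0,0]
    - [0,0.02,0,0,0,0]

```text
clock: 8.2
tcp_pos: [0.5127, 0.0842, 0.0447]
orientation: [-1.963, -2.442, 0.025]
contact_force: [-22.1, -3.6, 17.0]
grip_width: 0.0232
gripper_force: 11.4
```

Emit:
apply_moves:
  rows:
    - [0,0,-0.01,0,0,0]
    - [0,0,-0.02,0,0,0]
    - [0,0,-0.02,0,0,0]

```text
clock: 8.57
tcp_pos: [0.5135, 0.0839, 0.0488]
orientation: [-1.964, -2.442, 0.022]
contact_force: [-16.0, -4.0, 1.9]
grip_width: 0.0228
gripper_force: 8.2
```

Emit:
apply_moves:
  rows:
    - [0,0.01,-0.008,0,0,0]
    - [0,0.02,-0.016,0,0,0]
    - [0,0.02,-0.016,0,0,0]
    - [0,0.02,-0.016,0,0,0]

```text
clock: 9.07
tcp_pos: [0.5142, 0.0837, 0.0514]
orientation: [-1.961, -2.439, 0.034]
contact_force: [-23.8, -4.9, 4.3]
grip_width: 0.0232
gripper_force: 12.4
```

```bash
python3 - <<'E'
from h import *
np.set_printoptions(precision=4,suppress=True)
f=shot("wrist","w3"); o=r.get_obs(); t=o["tcp_pos"]; print(t,t@ex,t@ey,o["contact_force"])
for k,z in dict(gauge_bar_knob=.049,gauge_bar_line=.032,slide_pointer=.048,slide_handle=.105).items():
    for d in r.landmark_of(f,k)[:2]: p=at_z(f,d["point"],z);print(k,d["conf"],np.round(d["point"]),p,p@ex,p@ey)
E
```

```text
[0.5142 0.0837 0.0514] 0.5202392386588881 -0.02778486069972417 [-24.3184  -5.1459   4.695 ]
gauge_bar_knob 0.92 [272. 289.] [0.5115 0.0769 0.049 ] 0.5161403406489323 -0.033832300543609715
gauge_bar_line 0.69 [327. 270.] [0.5365 0.0835 0.032 ] 0.5419849798046859 -0.032670320396782485
slide_pointer 0.72 [326. 265.] [0.5324 0.093  0.048 ] 0.5399497006830296 -0.022520943197252345
slide_pointer 0.26 [438. 327.] [0.5916 0.0736 0.048 ] 0.5937469129989252 -0.054116118002795525
```

Emit:
apply_moves:
  rows:
    - [0,-0.03,0,0,0,0]
    - [0,-0.06,0,0,0,0]
    - [0,-0.062,0,0,0,0]
    - [0,-0.062,0,0,0,0]

```text
clock: 9.82
tcp_pos: [0.5122, 0.0845, 0.0558]
orientation: [1.968, 2.447, 0.002]
contact_force: [0.8, 0.6, -0.5]
grip_width: 0.0232
gripper_force: 0.1
```

Emit:
apply_moves:
  rows:
    - [0,0,0,0,0,0]
    - [0,0,-0.06,0,0,0]
    - [0,0,-0.2,0,0,0]
    - [0,0,-0.4,0,0,0]
    - [0,0,-0.6,0,0,0]
  claw: 0.4

```text
clock: 10.45
tcp_pos: [0.511, 0.0845, 0.2078]
orientation: [1.968, 2.449, 0.001]
contact_force: [0.1, -0.8, -0.2]
grip_width: 0.0337
gripper_force: 0.0
```

```bash
python3 - <<'E'
from h import *
np.set_printoptions(precision=4,suppress=True)
o=r.get_obs(); t=o["tcp_pos"]; print(t,t@ex,t@ey,o["contact_force"])
for c in("wrist","scene"):
  f=shot(c,c+"4")
  for k,z in dict(gauge_bar_knob=.049,gauge_bar_line=.032,slide_pointer=.048,slide_handle=.105).items():
    for d in r.landmark_of(f,k)[:2]: p=at_z(f,d["point"],z);print(k,d["conf"],np.round(d["point"]),p,p@ex,p@ey)
  d=r.outline_of(f,"slide_handle"); 
E
```

```text
[0.511  0.0845 0.2078] 0.5172759969483585 -0.026321151171585597 [ 0.1001 -0.8154 -0.1525]
gauge_bar_knob 0.87 [  0. 368.] [ 0.2622 -0.169   0.049 ] 0.22014862767028212 -0.22100969229161482
gauge_bar_knob 0.64 [367. 183.] [0.5802 0.1054 0.049 ] 0.5893830338257597 -0.02058870671004321
gauge_bar_line 0.96 [308. 188.] [0.5345 0.0865 0.032 ] 0.5406812453313385 -0.02935352238818933
gauge_bar_line 0.76 [ 18. 377.] [ 0.2705 -0.1934  0.032 ] 0.22308480945990777 -0.24659327336001466
slide_pointer 0.71 [374. 213.] [0.5942 0.0811 0.048 ] 0.5977867028276622 -0.047357135690217836
gauge_bar_knob 0.9 [233. 280.] [ 0.6124 -0.2048  0.049 ] 0.5547613852438031 -0.3305706646513688
gauge_bar_knob 0.87 [398. 155.] [0.6451 0.3982 0.049 ] 0.7150810269935821 0.25161503286649867
gauge_bar_line 0.91 [293. 198.] [0.5355 0.0805 0.032 ] 0.5403597041506925 -0.03546626397554601
gauge_bar_line 0.79 [147. 200.] [ 0.2643 -0.2252  0.032 ] 0.21028771064874255 -0.276361230689075
slide_pointer 0.75 [307. 209.] [0.5929 0.0779 0.048 ] 0.595924046256795 -0.05019489177763828
slide_handle 0.66 [298. 230.] [ 0.6393 -0.0061  0.105 ] 0.6233193016481069 -0.14216902017103933
slide_handle 0.53 [307. 233.] [0.6602 0.0034 0.105 ] 0.6457630213494572 -0.13728690904049956
```

View pics/wrist4.png

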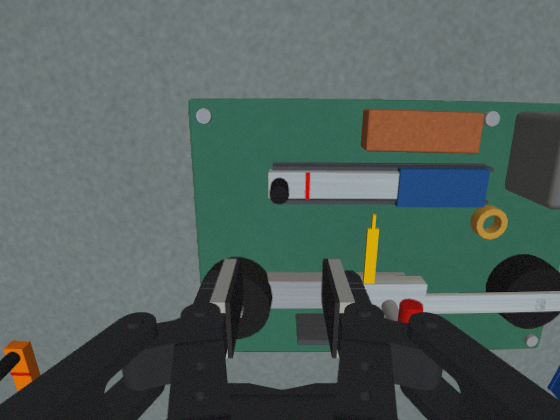

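```bash
python3 - <<'E'
from h import *
h=np.array([.633,-.003,0]); print(h@ex,h@ey)
print(goto([h[0],h[1],.19],YAW+np.pi/2),goto([h[0],h[1],.086],YAW+np.pi/2))
E
```

```text
0.617830757458697 -0.13777937123536596
[-0.4459, 0.4027, 0.0577, -0.0009, -0.0002, 0.0013] [-0.446, 0.4033, 0.4737, -0.0009, -0.0002, 0.0013]
```

Emit:
apply_moves:
  rows:
    - [-0.44,0.4,0.06,0,0,0]
    - [-0.44,0.4,0.06,0,0,0]
    - [-0.44,0.4,0.06,0,0,0]
    - [-0.44,0.4,0.06,0,0,0]
  claw: 0.65

```text
clock: 11.55
tcp_pos: [0.6331, -0.0034, 0.1889]
orientation: [-1.971, -2.444, 0.001]
contact_force: [0.4, 0.6, -0.2]
grip_width: 0.0559
gripper_force: 0.0
```

```bash
python3 - <<'E'
from h import *
np.set_printoptions(precision=4,suppress=True)
o=r.get_obs(); t=o["tcp_pos"]; print(t,t@ex,t@ey,o["contact_force"])
f=shot("wrist","w5")
for k,z in dict(gauge_bar_line=.032,slide_pointer=.048,slide_handle=.105).items():
    for d in r.landmark_of(f,k)[:2]: p=at_z(f,d["point"],z);print(k,d["conf"],np.round(d["point"]),p,p@ex,p@ey)
E
```

```text
[ 0.6331 -0.0034  0.1889] 0.6177934804894492 -0.13820697887115008 [ 0.4483  0.5686 -0.165 ]
gauge_bar_line 0.78 [229. 372.] [ 0.621  -0.1991  0.032 ] 0.5642940493763433 -0.3268317690583285
gauge_bar_line 0.69 [183.  51.] [0.5358 0.0884 0.032 ] 0.5423835803839556 -0.027742466728132235
slide_pointer 0.91 [254.  78.] [0.5943 0.0796 0.048 ] 0.5976438278612116 -0.048875850541443285
slide_pointer 0.56 [279. 125.] [0.6192 0.0498 0.048 ] 0.6155596577779343 -0.08320667315473003
slide_handle 0.78 [283. 219.] [ 0.6345 -0.0041  0.105 ] 0.6190337120919326 -0.13915016054610038
slide_handle 0.32 [402. 104.] [0.6887 0.0826 0.105 ] 0.6904378627080425 -0.06600519245282532
```

View pics/w5.png

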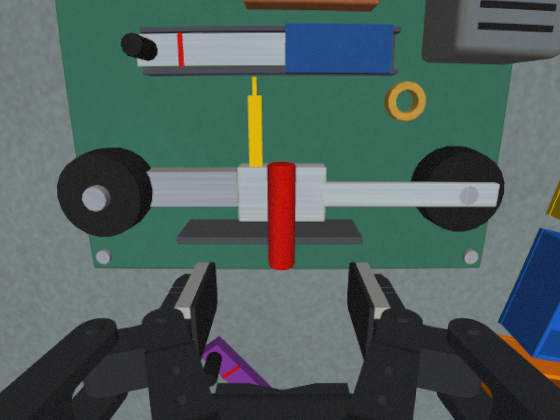

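The handle at (282,216) is centred between the fingers. The pointer tip is at (254,77) and the red line at (181,49). Next I'll lower the gripper and close on the handle.

Emit:
apply_moves:
  rows:
    - [-0.004,0.004,0.15,0,0,0]
    - [-0.004,0.004,0.3,0,0,0]
    - [-0.004,0.004,0.41,0,0,0]
    - [-0.004,0.004,0.41,0,0,0]

```text
clock: 12.25
tcp_pos: [0.6314, -0.0017, 0.0863]
orientation: [-1.964, -2.448, 0.004]
contact_force: [-0.3, -0.3, -0.8]
grip_width: 0.0556
gripper_force: 0.0
```

Emit:
apply_moves:
  rows:
    - [0,0,0,0,0,0]
    - [0,0,0,0,0,0]
    - [0,0,0,0,0,0]
    - [0,0,0,0,0,0]
    - [0,0,0,0,0,0]
  claw: 0
  newtons: 70

```text
clock: 12.88
tcp_pos: [0.6324, -0.0026, 0.0895]
orientation: [-1.968, -2.448, 0.003]
contact_force: [-8.6, -1.4, 10.1]
grip_width: 0.0157
gripper_force: 68.1
```

Emit:
apply_moves:
  rows:
    - [0,-0.03,0,0,0,0]
    - [0,-0.06,0,0,0,0]
    - [0,-0.1,0,0,0,0]
    - [0,-0.14,0,0,0,0]
    - [0,-0.16,0,0,0,0]

```text
clock: 13.5
tcp_pos: [0.5982, -0.0101, 0.0896]
orientation: [1.965, 2.444, 0.012]
contact_force: [10.6, 3.4, -6.4]
grip_width: 0.0156
gripper_force: 68.8
```

```bash
python3 - <<'E'
from h import *
np.set_printoptions(precision=4,suppress=True)
o=r.get_obs(); t=o["tcp_pos"]; print(t,t@ex,t@ey,o["contact_force"],o["grip_width"])
for c in("wrist","scene","top"):
  f=shot(c,c+"6"); print(c)
  for k,z in dict(gauge_bar_line=.032,slide_pointer=.048,gauge_bar_knob=.049).items():
    for d in r.landmark_of(f,k)[:3]:
      p=at_z(f,d["point"],z)
      if abs(p@ey+.035)<.03: print(k,d["conf"],np.round(d["point"]),p@ex,p@ey)
E
```

```text
[ 0.5982 -0.0101  0.0896] 0.5823373887457862 -0.1372814455963507 [10.6382  3.4225 -6.4052] 0.015643138360214876
wrist
gauge_bar_line 0.82 [201.  27.] 0.5424423751107245 -0.02695077375827163
slide_pointer 0.93 [238.  69.] 0.5621019547817254 -0.048554737857744716
slide_pointer 0.6 [201.  27.] 0.5454471066811447 -0.029713578616732295
gauge_bar_knob 0.61 [133.  25.] 0.5138466121705803 -0.028541907510113
scene
top
gauge_bar_line 0.54 [251. 200.] 0.5373817695235062 -0.034901051351013256
slide_pointer 0.73 [253. 192.] 0.5574140970057079 -0.04658365653626235
gauge_bar_knob 0.62 [252. 206.] 0.5131898197590273 -0.03472365201454928
```

View pics/wrist6.png

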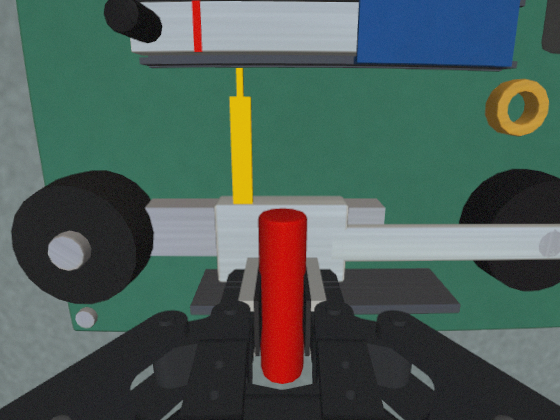

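Emit:
apply_moves:
  rows:
    - [0,-0.02,0,0,0,0]
    - [0,-0.04,0,0,0,0]
    - [0,-0.06,0,0,0,0]
    - [0,-0.075,0,0,0,0]
    - [0,-0.075,0,0,0,0]

```text
clock: 14.72
tcp_pos: [0.5804, -0.0139, 0.0897]
orientation: [1.964, 2.444, 0.012]
contact_force: [9.9, 2.7, -6.4]
grip_width: 0.0158
gripper_force: 69.0
```

```bash
cat > m.py <<'E'
from h import *
np.set_printoptions(precision=4,suppress=True)
import sys
o=r.get_obs(); t=o["tcp_pos"]; print(t@ex,t@ey,o["contact_force"],o["grip_width"])
for c in("wrist","scene","top"):
  f=shot(c,c+sys.argv[1]); print(c)
  hsv=cv2.cvtColor(f["pixels"],cv2.COLOR_RGB2HSV).astype(int); H,S,V=hsv[...,0],hsv[...,1],hsv[...,2]
  red=((H<5)|(H>174))&(S>150)&(V>80); yel=(H>20)&(H<32)&(S>150)&(V>80)
  def pts(m,z):
    q=np.argwhere(m)[:,::-1]; P=np.array([at_z(f,p,z) for p in q]).reshape(-1,3); return q,P@ex,P@ey
  q,x,y=pts(red,.032); s=(abs(y+.0285)<.0135)&(abs(x-.54)<.03)
  if s.any(): print("line",s.sum(),x[s].mean(),x[s].min(),x[s].max(),y[s].mean(),q[s].mean(0))
  q,x,y=pts(yel,.048); s=(y>-.11)&(y<-.03)&(abs(x-.55)<.04)
  if s.any():
    ym=y[s].max(); s&=y>ym-.008; print("tip",s.sum(),x[s].mean(),ym,q[s].mean(0))
  for k,z in dict(gauge_bar_line=.032,slide_pointer=.048,gauge_bar_knob=.049).items():
    for d in r.landmark_of(f,k)[:3]:
      p=at_z(f,d["point"],z)
      if abs(p@ey+.035)<.03: print(k,d["conf"],np.round(d["point"],1),p@ex,p@ey)
E
python3 m.py 7
```

```text
0.5640955197573044 -0.13724676931497518 [ 9.9409  2.682  -6.4228] 0.01581654359384705
wrist
line 379 0.540167125452201 0.5383282118966124 0.542043975631015 -0.026888204952629776 [232.9472  26.1821]
tip 123 0.5442694348069141 -0.04808115241501944 [239.0732  76.3171]
gauge_bar_line 0.71 [233.4  24.1] 0.5404246632782039 -0.02585921887211748
slide_pointer 0.62 [238.5  67.2] 0.5441051980045631 -0.04772186981545075
gauge_bar_knob 0.7 [172.7  22.4] 0.5143231206432499 -0.0278640198234089
scene
top
line 1 0.5398183487825985 0.5398183487825985 0.5398183487825985 -0.03152013160650833 [250. 199.]
tip 7 0.5445846143133861 -0.06094438761481175 [259.2857 195.    ]
gauge_bar_line 0.62 [250.3 150.5] 0.7081100317827578 -0.06447315380218434
slide_pointer 0.84 [254.1 195.4] 0.5466270728203886 -0.047646973632721225
gauge_bar_knob 0.56 [247.9 207.7] 0.508921583917606 -0.01906545828585149
```

View pics/wrist7.png

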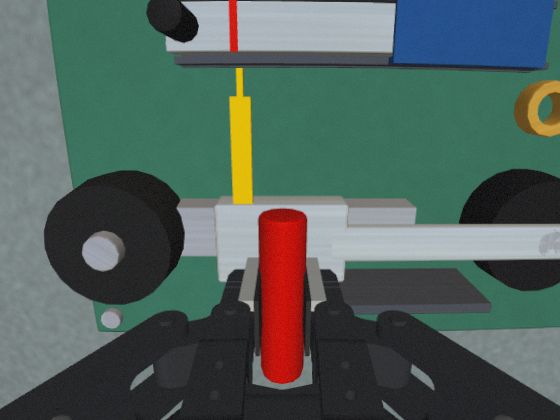

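Emit:
apply_moves:
  rows:
    - [0,-0.008,0,0,0,0]
    - [0,-0.016,0,0,0,0]
    - [0,-0.016,0,0,0,0]
    - [0,-0.016,0,0,0,0]

```text
clock: 15.82
tcp_pos: [0.5768, -0.0147, 0.0896]
orientation: [1.964, 2.444, 0.013]
contact_force: [10.3, 2.2, -7.8]
grip_width: 0.0161
gripper_force: 68.9
```

```bash
python3 m.py 8 | head -8; python3 - <<'E'
from h import *
f=r.grab_frame("wrist")
# yaw from trough/hood-parallel bar edge: slide rail & guide outlines
for k in("guide","hood"):
    d=r.outline_of(f,k)[:1]
    if d:
        q=np.argwhere(d[0]["pixels"])[:,::-1]; cols=np.unique(q[:,0])[8:-8]
        b=[(c,q[q[:,0]==c,1].max()) for c in cols]; P=np.array([at_z(f,p,.03) for p in b]); print(k,np.degrees(np.arctan(np.polyfit(P[:,0],P[:,1],1)[0])))
E
```

```text
0.5604763150404674 -0.13722588704381153 [10.2938  2.2131 -7.8335] 0.01607675845455466
wrist
line 372 0.5401743998501943 0.5383267177170152 0.5420064408807259 -0.026965090424677648 [240.0753  26.3387]
tip 124 0.5406698854805768 -0.04807398952757831 [239.0484  76.371 ]
gauge_bar_line 0.62 [241.3  26.6] 0.5407910352404177 -0.0270385648511591
slide_pointer 0.81 [239.6  67.9] 0.541032360727423 -0.04803228384147995
gauge_bar_knob 0.76 [181.5  22.5] 0.5148179497385283 -0.027957503206479224
scene
guide 12.578713970429938
hood 12.555637230647145
```

Emit:
apply_moves:
  rows:
    - [0,-0.002,0,0,0,0]
    - [0,-0.002,0,0,0,0]
    - [0,-0.002,0,0,0,0]

```text
clock: 16.95
tcp_pos: [0.5765, -0.0147, 0.0897]
orientation: [1.964, 2.444, 0.013]
contact_force: [11.8, 3.4, -7.9]
grip_width: 0.0156
gripper_force: 68.9
```

```bash
python3 m.py 9 | head -4; python3 -c "
from bench import r
print(r.hand_in())"
```

```text
0.5601683188327943 -0.13722255968896885 [11.7529  3.3563 -7.9397] 0.015622427848980942
wrist
line 388 0.540146153939324 0.5381643429095062 0.5420512830424098 -0.026704250871547885 [240.5541  25.8015]
tip 125 0.5403765683350406 -0.04807079427108268 [239.024  76.432]
the job is handed in; nothing more can be done
None
```

I handed the job in at about 17 s: the gauge bar held firm under about 24 N of push, so I take it as seated on the stop. The slide is still held by its T-handle, with the pointer about 0.2 mm from the red line by the wrist camera.

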